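# Put a washed serving board back in its press, under the weighted arm

## Robot

A 6-joint arm with a two-finger parallel gripper is mounted at the origin on a cart in front of the work surface, level with it; the furniture and walls round the work are solid. World frame = base frame: x ahead of the robot, y to its left, z up, the work surface at z = 0. Lengths are in m, angles in rad, forces in N, time in s.
With the tool pointing down it reaches from about 0.3 to 0.95 m from the base axis. Payload 3.1 kg.
Tool frame: the origin (TCP) lies between the finger pads; the fingertips stand 22 mm ahead of it and the grasp point (between the pads) lies 3 mm ahead of it; z points along the fingers, y is the line along which they close (so a half turn about z gives the same grasp; the last joint's range is limited). The gripper opens to 85 mm and grips with 20 to 120 N. Pads are 22 mm wide; open, the fingers measure 114 mm over their backs; the gripper's body (76 mm by 85 mm) begins 54 mm behind the grasp point. The pads swing forward as they close: fully open they stand 13 mm farther back than shut.
Start: joints at [-1.296, 0.308, 1.634, -0, 1.2, -0.07], TCP at [0.211, -0.588, 0.253] pointing down, gripper open.
Joint ranges: [-3.06, 3.06], [-0.79, 1.96], [0.05, 2.63], [-1.19, 4.34], [0.05, 2.64], [-2.94, 2.94]. Speed limits (rad/s): [2.79, 2.79, 3.14, 3.14, 3.14, 3.14].

## Interface

Orientations are given as a rotation vector (axis times angle).
In Python, from bench import observe, capture, finish_job, spot_in, masks_of gives the robot as it stands.
- The arm moves only by the tool arm_command, never from a script. Its argument "plan" is a list of rows, each a list of 7 numbers: the shift along the tool's x, y, z in mm, then the turn, a rotation vector about the tool's x, y, z in degrees, then the gripper command: -1 is fully open, 1 is shut, values between are in proportion. A call has 1 to 20 rows; each row shifts and turns the commanded pose from where the row before left it, along the tool's axes as they then stand; what a row does not reach is not made up. A row lasts 1/8 s, in which the tool goes at most 62.5 mm and 10.7 degrees, less where a joint would pass 70% of its speed; a pose out of reach is approached as far as the arm can. A call is refused whole if a number of a shift passes 62.5 or a number of a turn 10.7, either way. A call with a gripper value outside its range is refused whole. The fingers move at their own pace and stop on an object; "newtons" is the grip in N (left out, the last holds). Time passes only in rows, so rows that do not move let the fingers close. It gives the time, the measured TCP pose, the force, the opening and the grip force at its end, in the units of the state.
- observe(): the state, without advancing time (a new reading comes with each control period).
- capture(name): name is "scene" or "top" or "wrist"; returns a dict with "frame" (420x560x3 uint8, red, green, blue), "z_map" (420x560 float32, m along the optical axis (not along the pixel's ray), 0 where there is no reading), "fov_y" (degrees; the focal length in pixels is half the picture's height over the tangent of half this angle, whatever the lens; pixels are square), "cx", "cy" (the principal point, pixels), "R" (3x3) and "t" (3): a world point X has camera coordinates R X + t; the wrist camera has in their place "hand_eye" (4x4, takes a point from camera to tool coordinates, whose origin is the TCP and whose axes are the flange's). Camera axes: x right, y down, z forward; pixel columns grow to the right and rows downward; lengths in m; the calibration is good to about 2 mm. A picture is of the moment at which its call begins: read the wrist's pose just before it.
- finish_job(): hands the job in; it is judged then, once.
Trained networks look in the newest picture that a camera, given by its name, has taken for a name from the list of things; names that differ only in an ending like _2 or _b are one class to them, and where a whole thing is asked for, a point or a joint stands for the part that bears it (a point fixed in the world has none). Each returns a list of dicts, best first, with "score" (0 to 1); they miss things now and then, are a little off and sometimes report something else, mostly with a low value. They report only what shows in the picture. A call takes as long as a camera call.
- spot_in(target, camera): "box" ([left, top, width, height] in pixels, round what is visible of it).
- masks_of(target, camera): "pixels" (420x560 bool, what is visible of it) and "box" ([left, top, width, height] in pixels, round what is visible of it).
The state is a dict: "time_s": time; "joints": joint angles; "qvel": joint speeds; "effort": joint torques, N m; "position": TCP position; "orientation": TCP orientation; "wrist_force": force on the tool from outside, world axes, zero at the start; "wrist_torque": the same for the moment, N m; "grip_width": finger opening in m; "grip_force": force on a finger pad.
Only numpy, scipy, OpenCV 4.12 (cv2) and the standard library are available. Lean on these libraries where they do the work, as an engineer would, in place of code of your own. Each camera call takes 0.05 s, during which the arm holds its last target. There are 200 camera calls.

## Task

Put the small washed serving board away: lift it out of the drying rack, where it stands on edge, lay it flat on the bare worktop between rack and press and let go. Then take it again by one end and slide it, other end first, under the turned-up lip of the press's weighted arm and along the top of the pile until it is fully home, square over the other three boards and held down by the arm. Leave the larger board in the rack, the pile in the press and the things standing around where they are.

Things in the scene. Friction and masses are not known exactly. Their poses are not given: they have to be found in the camera images.
- board: the board to put away: plain light wood, 160 x 58 x 12 mm, about 85 g, alike both ways round; the smaller of the two in the rack, as large as those in the press. Origin at its middle; x along its length, y through its thickness, z across its width. It starts on a long edge in the rack, z up, top edge 72 mm above the worktop; its top edge is free to grip across the 12 mm, half-way along.
- big_board: larger board of the same wood, 200 x 86 x 14 mm, which stays on edge in the rack, 100 mm beside the small one (either may be the left one); same axes, top edge 100 mm above the worktop
- rack: fixed wooden drying rack; origin under its middle on the worktop; slots run along its x. Two rails, 20 mm wide, 160 mm long along y, 14 mm high, lie at x = +-45 mm; each bears a row of upright dowels, 8 mm thick, to 55 mm height, 25 mm apart, so slots are 17 mm wide. The boards stand on the rails in the slots at y = +50 and -50 mm and lift straight out.
- press: fixed wooden board press; origin on the worktop under the middle of its pile; x points from its open front to its back, y left, z up. Base 12 mm high, 94 mm wide, from x = -65 to 110 mm. Three boards lie flat on it, pile top at 48 mm, their front ends at x = -80 mm. Four guide dowels, 8 mm thick, 71 mm high, at x = 34 and 68, y = +-37 mm leave 4 mm beside the boards; in front of them the sides are open.
- home (a point): point fixed in the press (axes as press), 54 mm above the worktop over its origin: where the middle of the small board must come to lie, flat, its length along the press's x. Its front end is then flush with the pile's, within 2 mm of the wooden back stop (face at x = 82 mm, 62 mm high)
- pile_top: the top board of the pile in the press, lying flat: 160 x 58 x 12 mm, origin at its middle, x along its length, z through its thickness
- presser (a joint): the press's weighted steel arm; hinge at x = 94 mm, 66 mm above the worktop (press frame). It reaches forward; its nose bar, 48 mm wide, lies on the pile at x = 20 mm. Radians, 0 = on the pile of three, grows as the nose rises; about 0.16 with a fourth board under it. Bears down with about 2 N by its weight and always falls back.
- lip (a point): front edge of the arm's turned-up lip, a steel plate 44 mm wide sloping up and forward from the nose bar at 21 degrees, polished; starts at x = -29 mm in the press's frame, 69 mm above the worktop. A board pushed in along the pile top meets the lip near x = -12 mm and lifts the arm by itself, with a push of up to 10 N
- tin: food tin standing by, 57 mm wide, 72 mm high; origin under its middle
- dial: round dial timer standing by, 82 x 121 x 144 mm; origin under its middle
- glass: drinking glass standing by, 81 mm wide, 93 mm high; origin under its middle
- cup: espresso cup standing by, 59 x 84 x 56 mm; origin under it

How it is judged:
By the outcome, as a careful person would: the job done as asked, in the order asked, and still so for the second after the job is handed in, with the robot touching nothing.
It also fails if it takes over 64 s, if anything falls off the work surface, if the arm or the gripper's body presses on something with over 40 N, if the wrist force passes 120 N, or if a joint passes its speed limit or range.

## Working session

There is one attempt and no reset: what is moved stays moved. The work goes in short steps, Python scripts to look and compute and a tool call to move; the robot and the scene stay as the last step left them, time stands still between calls to the robot, and variables do not carry over. Pictures are saved under pics/ and viewed, at most 10 in all, crops included, and the job is handed in when it is done.

Besides the shell and the picture viewer there is one more tool, called after ">>>" by a JSON object that holds its "op" and its "data", one argument or row to a line. arm_command: Moves the arm, as the interface text tells. Its arguments: {"type":"object","properties":{"plan":{"type":"array"},"newtons":{"type":"number"}},"required":["plan"]}

```bash
mkdir -p pics
cat > h.py <<'E'
import numpy as np, cv2
from bench import observe, capture, finish_job, spot_in, masks_of
from scipy.spatial.transform import Rotation as Ro
def world(c,st=None):
    d=c["z_map"]; f=d.shape[0]/2/np.tan(np.radians(c["fov_y"])/2)
    v,u=np.indices(d.shape); P=np.stack([(u-c["cx"])/f*d,(v-c["cy"])/f*d,d],-1)
    if "R" in c: W=(P-np.array(c["t"]))@np.array(c["R"])
    else:
        H=np.array(c["hand_eye"]); T=P@H[:3,:3].T+H[:3,3]
        W=T@Ro.from_rotvec(st["orientation"]).as_matrix().T+np.array(st["position"])
    W[d==0]=np.nan; return W
def save(c,n): cv2.imwrite(f"pics/{n}.png",c["frame"][:,:,::-1])
E
python3 - <<'E'
from h import *
st=observe(); print(st)
for n in("top","scene"):
    c=capture(n); save(c,n); W=world(c); np.save(n,W)
    for t in("board","big_board","rack","press","pile_top","presser","tin","dial","glass","cup"):
        for m in masks_of(t,n)[:3]:
            p=W[m["pixels"]]; print(n,t,round(m["score"],2),m["box"],np.nanmedian(p,0).round(3),np.nanpercentile(p,2,0).round(3),np.nanpercentile(p,98,0).round(3))
E
```

```text
{'time_s': 0.0, 'joints': array([-1.29570093e+00,  3.08980994e-01,  1.63521555e+00,  4.24447554e-05,
        1.19966125e+00, -6.96877244e-02]), 'qvel': array([-0.00028095, -0.00050558, -0.00115292,  0.0002411 ,  0.00216591,
        0.00134792]), 'effort': array([ 8.14729337e-04, -4.15255415e+01, -2.76664281e+01,  2.18264898e-05,
        1.00888332e-02, -2.24307037e-06]), 'position': array([ 0.21102772, -0.587476  ,  0.25204814]), 'orientation': array([-3.09280623e+00, -5.38494418e-01,  3.02789995e-04]), 'wrist_force': array([ 0.56297304, -0.12994406, -0.00496788]), 'wrist_torque': array([-0.04781723,  0.03215902, -0.01819058]), 'grip_force': 0.0, 'grip_width': 0.08554833127117635}
top board 0.68 [165.7, 210.3, 8.6, 50.5] [0.527 0.249 0.066] [0.453 0.239 0.003] [0.602 0.261 0.076]
top big_board 0.78 [194.0, 198.7, 15.6, 66.9] [0.533 0.149 0.096] [0.441 0.137 0.018] [0.631 0.164 0.104]
top rack 0.78 [161.1, 214.9, 53.5, 34.3] [0.548 0.193 0.014] [0.485 0.122 0.006] [0.595 0.282 0.055]
top rack 0.51 [324.4, 193.4, 26.9, 40.7] [ 0.589 -0.255  0.066] [ 0.546 -0.291  0.048] [ 0.662 -0.227 
[... 1612 characters left out ...]
.   ] [0.594 0.283 0.054]
scene press 0.88 [299.4, 172.3, 54.0, 50.2] [ 0.608 -0.246  0.05 ] [ 0.53  -0.349  0.002] [ 0.685 -0.191  0.089]
scene pile_top 0.81 [314.0, 182.8, 34.2, 27.7] [ 0.548 -0.235  0.049] [ 0.499 -0.279  0.043] [ 0.645 -0.2    0.067]
scene presser 0.6 [311.6, 170.2, 28.1, 26.5] [ 0.597 -0.258  0.07 ] [ 0.546 -0.304  0.046] [ 0.669 -0.224  0.09 ]
scene dial 0.9 [226.4, 168.2, 46.6, 52.2] [ 0.719 -0.048  0.078] [ 0.67  -0.086  0.006] [ 0.775 -0.013  0.139]
scene glass 0.73 [340.9, 143.8, 21.8, 33.5] [ 0.656 -0.432  0.064] [ 0.626 -0.49   0.005] [ 0.705 -0.408  0.094]
scene cup 0.49 [387.3, 168.7, 12.5, 20.5] [ 0.511 -0.458  0.043] [ 0.189 -0.56  -0.   ] [0.581 0.037 0.394]
```

View pics/top.png

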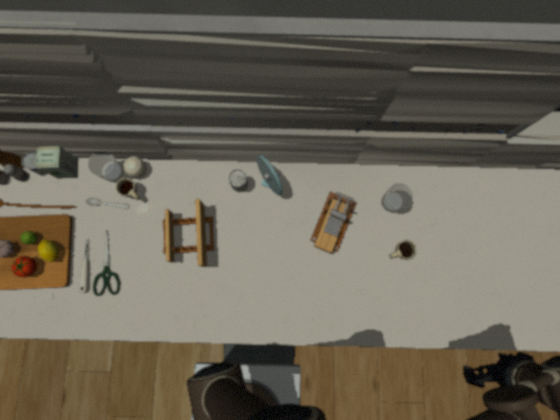

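```bash
cat >> h.py <<'E'
def rect(P,lo,hi,box):
    m=(P[...,2]>lo)&(P[...,2]<hi)&(P[...,0]>box[0])&(P[...,0]<box[1])&(P[...,1]>box[2])&(P[...,1]<box[3])
    q=P[m][:,:2]; (c,s,a)=cv2.minAreaRect((q*1000).astype(np.float32))
    v=np.linalg.eigh(np.cov(q.T))[1][:,-1]
    return len(q),np.round(c,1),np.round(s,1),round(a,1),"pca",round(np.degrees(np.arctan2(v[1],v[0])),1),"med",np.median(q,0).round(4),"z",np.median(P[m][:,2]).round(4)
E
python3 - <<'E'
from h import *
for n in("top","scene"):
    W=np.load(n+".npy")
    print(n,"board",rect(W,.064,.08,(.42,.64,.22,.3)))
    print(n,"big",rect(W,.09,.11,(.42,.66,.12,.19)))
    print(n,"pile",rect(W,.042,.054,(.48,.70,-.33,-.18)))
    print(n,"arm",rect(W,.060,.1,(.48,.70,-.33,-.18)))
E
```

```text
top board (235, array([530. , 252.7]), array([156.8,  14.1]), 5.6, 'pca', np.float64(-174.5), 'med', array([0.5244, 0.2511]), 'z', np.float64(0.0718))
top big (347, array([536.8, 152.4]), array([197.7,  14.5]), 5.8, 'pca', np.float64(-174.3), 'med', array([0.5344, 0.1513]), 'z', np.float64(0.0999))
top pile (598, array([ 578.3, -246.5]), array([ 78. , 165.8]), 63.8, 'pca', np.float64(159.9), 'med', array([ 0.5482, -0.2416]), 'z', np.float64(0.0486))
top arm (416, array([ 606.3, -263.8]), array([ 79.6, 133.7]), 68.8, 'pca', np.float64(158.8), 'med', array([ 0.604 , -0.2609]), 'z', np.float64(0.0711))
scene board (339, array([530.8, 251.2]), array([160.5,  14.9]), 5.7, 'pca', np.float64(-174.3), 'med', array([0.5222, 0.2525]), 'z', np.float64(0.0716))
scene big (470, array([537.5, 152.2]), array([202. ,  19.8]), 6.4, 'pca', np.float64(-174.3), 'med', array([0.5284, 0.1535]), 'z', np.float64(0.0994))
scene pile (534, array([ 581.3, -250.9]), array([ 79. , 178.1]), 65.9, 'pca', np.float64(164.1), 'med', array([ 0.5537, -0.2386]), 'z', np.float64(0.0485))
scene arm (315, array([ 606.1, -262.3]), array([ 79.4, 138.6]), 66.7, 'pca', np.float64(160.5), 'med', array([ 0.6045, -0.2611]), 'z', np.float64(0.0726))
```

The top view shows the small board at pixel (168,235), the big board at (201,232), and the press at (333,222) with its open front towards the robot. The networks' positions match the picture. The next move goes over the press for a close look.

```bash
cat >> h.py <<'E'
def pose(yaw,tilt=0):
    # yaw: heading of tool y (deg), tool down; tilt: turns tool z toward tool y heading (deg)
    a=np.radians(yaw); y=np.array([np.cos(a),np.sin(a),0]); z=np.array([0,0,-1.]); x=np.cross(y,z)
    t=np.radians(tilt); y2=y*np.cos(t)-z*np.sin(t); z2=z*np.cos(t)+y*np.sin(t)
    return np.stack([x,y2,z2],1)
def steps(p1,R1,n=None,start=None):
    if start is None: s=observe(); p0,R0=np.array(s["position"]),Ro.from_rotvec(s["orientation"]).as_matrix()
    else: p0,R0=start
    w=Ro.from_matrix(R0.T@R1).as_rotvec(degrees=True); d=np.linalg.norm(np.array(p1)-p0)*1000
    n=n or int(np.ceil(max(d/55,np.abs(w).max()/10.5,1)))
    # constant turn w/n per row, shift in tool frame at start of row
    out=[]
    for i in range(n):
        Ri=R0@Ro.from_rotvec(w*i/n,degrees=True).as_matrix()
        out.append(list((Ri.T@(np.array(p1)-p0)*1000/n).round(1))+list((w/n).round(2)))
    print(n,"rows"); [print([float(v) for v in o]) for o in out]
    return (np.array(p1),R1)
E
python3 -c "
from h import *
steps([.47,-.23,.34],pose(-84.3))"
```

```text
9 rows
[40.5, -27.7, -9.6, 0.0, -0.0, 1.56]
[39.7, -28.8, -9.6, 0.0, -0.0, 1.56]
[38.9, -29.9, -9.6, 0.0, -0.0, 1.56]
[38.1, -31.0, -9.6, 0.0, -0.0, 1.56]
[37.3, -32.0, -9.6, 0.0, -0.0, 1.56]
[36.4, -33.0, -9.6, 0.0, -0.0, 1.56]
[35.5, -34.0, -9.6, 0.0, -0.0, 1.56]
[34.5, -34.9, -9.6, 0.0, -0.0, 1.56]
[33.6, -35.9, -9.6, 0.0, -0.0, 1.56]
```

>>> {"op": "arm_command", "data": {
  "plan": [
    [40, -28, -10, 0, 0, 1.6, -1],
    [40, -29, -10, 0, 0, 1.6, -1],
    [39, -30, -10, 0, 0, 1.6, -1],
    [38, -31, -10, 0, 0, 1.6, -1],
    [37, -32, -10, 0, 0, 1.6, -1],
    [36, -33, -10, 0, 0, 1.6, -1],
    [35, -34, -10, 0, 0, 1.5, -1],
    [35, -35, -9, 0, 0, 1.5, -1],
    [34, -36, -9, 0, 0, 1.5, -1],
    [0, 0, 0, 0, 0, 0, -1],
    [0, 0, 0, 0, 0, 0, -1]
  ]
}}

```text
time_s: 2.48
position: [0.4698, -0.23, 0.3411]
orientation: [3.137, 0.156, -0.001]
wrist_force: [-0.4, 1.1, -0.3]
grip_width: 0.0855
grip_force: 0.0
```

Run:
```python
from h import *
st=observe(); c=capture("wrist"); save(c,"w1"); W=world(c,st); np.save("w1",W)
print(st["time_s"],st["position"],st["orientation"],np.array(c["hand_eye"]).round(3))
for t in("pile_top","presser","press"):
    for m in masks_of(t,"wrist")[:2]:
        p=W[m["pixels"]]; print(t,round(m["score"],2),m["box"],np.nanmedian(p,0).round(3))
print("pile",rect(W,.045,.052,(.48,.70,-.33,-.18)))
steps([.53,.252,.2],pose(-84.3))
```

```text
2.475 [ 0.46981208 -0.23004855  0.34112202] [ 3.13718383e+00  1.56348237e-01 -1.11914113e-03] [[ 0.001 -0.964 -0.264  0.068]
 [ 1.     0.001  0.001 -0.001]
 [-0.001 -0.264  0.964 -0.121]
 [ 0.     0.     0.     1.   ]]
pile_top 0.68 [251.0, 0.6, 112.8, 158.7] [ 0.546 -0.242  0.048]
presser 0.91 [276.7, 0.7, 99.5, 120.9] [ 0.591 -0.256  0.068]
press 0.73 [246.9, 0.0, 136.6, 153.2] [ 0.594 -0.26   0.056]
pile (4436, array([ 575.7, -252.3]), array([ 79.7, 162.5]), 70.2, 'pca', np.float64(159.3), 'med', array([ 0.5536, -0.2442]), 'z', np.float64(0.0484))
10 rows
[10.7, -47.5, 14.1, -0.0, 0.0, -0.02]
[10.7, -47.5, 14.1, -0.0, 0.0, -0.02]
[10.7, -47.5, 14.1, -0.0, 0.0, -0.02]
[10.8, -47.5, 14.1, -0.0, 0.0, -0.02]
[10.8, -47.5, 14.1, -0.0, 0.0, -0.02]
[10.8, -47.5, 14.1, -0.0, 0.0, -0.02]
[10.8, -47.5, 14.1, -0.0, 0.0, -0.02]
[10.8, -47.5, 14.1, -0.0, 0.0, -0.02]
[10.8, -47.5, 14.1, -0.0, 0.0, -0.02]
[10.8, -47.5, 14.1, -0.0, 0.0, -0.02]
```

View pics/w1.png

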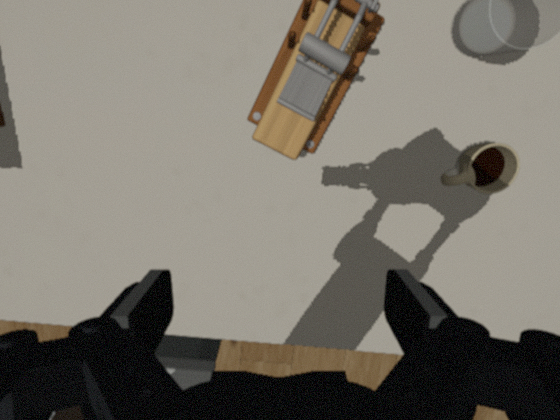

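The wrist view shows the pile's front end around (277,145) and the lip at (303,95), with a clear approach from the robot's side. I'll fit the press frame from this cloud and carry on to the board.

```bash
cat > fitp.py <<'E'
from h import *
def fit(W,zlo=.0455,zhi=.0515,org=(.575,-.252)):
    q=W[(W[...,2]>zlo)&(W[...,2]<zhi)][:,:2]; q=q[np.linalg.norm(q-np.array(org),axis=1)<.12]
    a=np.radians(-20.5); o=np.array(org)
    for _ in range(4):
        u=np.array([np.cos(a),np.sin(a)]); n=np.array([-u[1],u[0]]); s=(q-o)@u; l=(q-o)@n
        f=np.percentile(s[np.abs(l)<.025],0.3)
        L=[];Rr=[];S=[]
        for b in np.arange(f+.004,f+.07,.004):
            k=(s>b)&(s<b+.004)&(np.abs(l)<.033)
            if k.sum()>15: S.append(b+.002);L.append(np.percentile(l[k],98));Rr.append(np.percentile(l[k],2))
        L,Rr,S=map(np.array,(L,Rr,S)); m=np.abs((L-Rr)-.058)<.004
        if m.sum()<4: print("few",(L-Rr).round(4)); break
        k=np.polyfit(S[m],((L+Rr)/2)[m],1); a+=np.arctan(k[0]); o=o+n*k[1]
    u=np.array([np.cos(a),np.sin(a)]); n=np.array([-u[1],u[0]]); s=(q-o)@u;l=(q-o)@n
    f=np.percentile(s[np.abs(l)<.025],0.5)
    print("heading",np.degrees(a).round(2),"width",np.median(L-Rr).round(4),"front",(o+u*f).round(4),"origin",(o+u*(f+.08)).round(4))
E
python3 -c "
from fitp import *
fit(np.load('w1.npy'))"
```

```text
heading -21.54 width 0.0551 front [ 0.502  -0.2206] origin [ 0.5764 -0.2499]
```

>>> {"op": "arm_command", "data": {
  "plan": [
    [11, -47, 10, 0, 0, 0, -1],
    [11, -47, 10, 0, 0, 0, -1],
    [11, -48, 10, 0, 0, 0, -1],
    [11, -48, 10, 0, 0, 0, -1],
    [11, -48, 10, 0, 0, 0, -1],
    [11, -48, 10, 0, 0, 0, -1],
    [11, -47, 10, 0, 0, 0, -1],
    [11, -47, 10, 0, 0, 0, -1],
    [11, -47, 10, 0, 0, 0, -1],
    [-34, -47, 15, 0, 0, 0, -1],
    [0, 0, 0, 0, 0, 0, -1],
    [0, 0, 0, 0, 0, 0, -1]
  ]
}}

```text
time_s: 4.18
position: [0.4886, 0.2474, 0.2363]
orientation: [3.137, 0.155, 0.001]
wrist_force: [0.5, -0.2, -0.8]
grip_width: 0.0856
grip_force: 0.0
```

Run:
```python
from h import *
st=observe(); c=capture("wrist"); save(c,"w2"); W=world(c,st); np.save("w2",W)
print(st["time_s"],st["position"])
print("board",rect(W,.067,.077,(.42,.64,.21,.3)))
m=(W[...,2]>.067)&(W[...,2]<.077)&(W[...,1]>.21)&(W[...,1]<.3)
q=W[m]; 
for lo in np.arange(.44,.62,.02):
    k=(q[:,0]>lo)&(q[:,0]<lo+.02)
    if k.sum()>5: print(lo.round(2),k.sum(),np.percentile(q[k][:,1],[3,50,97]).round(4),q[k][:,2].mean().round(4))
```

```text
4.175 [0.48855451 0.24743661 0.23628572]
board (3018, array([530.4, 252.7]), array([159.4,  11.9]), 5.8, 'pca', np.float64(-174.3), 'med', array([0.539 , 0.2533]), 'z', np.float64(0.0722))
0.44 125 [0.24   0.2456 0.2511] 0.0719
0.46 320 [0.2413 0.2469 0.2526] 0.0722
0.48 340 [0.2433 0.2487 0.2545] 0.0721
0.5 360 [0.2446 0.2505 0.2563] 0.072
0.52 381 [0.2466 0.2524 0.2582] 0.0721
0.54 397 [0.2487 0.2544 0.2601] 0.0721
0.56 427 [0.2509 0.2567 0.2627] 0.0721
0.58 457 [0.2529 0.2587 0.2646] 0.072
0.6 211 [0.2546 0.2601 0.2656] 0.0718
```

View pics/w2.png

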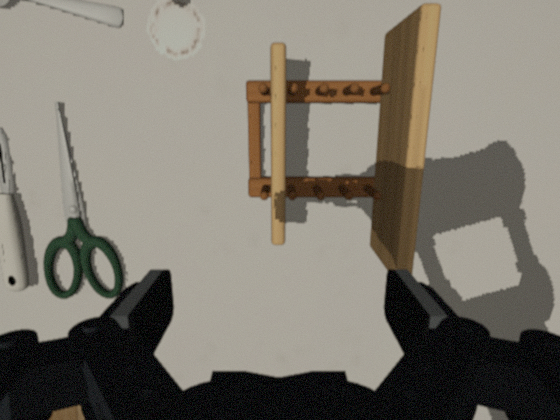

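The wrist view shows the small board's top edge from (278,45) to (278,243) with the fingers clear on both sides, and it measures 159 x 12 mm at 72 mm high, as specified. I'll grip it half-way along.

>>> {"op": "arm_command", "data": {
  "plan": [
    [21, -1, 20, 0, 0, 0, -0.4],
    [21, 0, 35, 0, 0, 0, -0.4],
    [0, 0, 45, 0, 0, 0, -0.4],
    [0, 0, 40, 0, 0, 0, -0.4],
    [0, 0, 20, 0, 0, 0, -0.4],
    [0, 0, 7, 0, 0, 0, -0.4],
    [0, 0, 0, 0, 0, 0, 1],
    [0, 0, 0, 0, 0, 0, 1],
    [0, 0, 0, 0, 0, 0, 1],
    [0, 0, 0, 0, 0, 0, 1],
    [0, 0, 0, 0, 0, 0, 1],
    [0, 0, 0, 0, 0, 0, 1]
  ],
  "newtons": 50
}}

```text
time_s: 5.72
position: [0.531, 0.2539, 0.0709]
orientation: [-3.137, -0.155, -0.004]
wrist_force: [0.2, -0.7, 4.8]
grip_width: 0.0109
grip_force: 51.8
```

>>> {"op": "arm_command", "data": {
  "plan": [
    [0, 0, -20, 0, 0, 0, 1],
    [0, 0, -50, 0, 0, 0, 1],
    [0, 0, -55, 0, 0, 0, 1],
    [0, 0, -50, 0, 0, 0, 1]
  ]
}}

```text
time_s: 6.22
position: [0.5294, 0.2533, 0.2469]
orientation: [-3.137, -0.155, -0.001]
wrist_force: [0.8, 0.2, -2.0]
grip_width: 0.0112
grip_force: 50.9
```

```bash
python3 -c "
from h import *
s=steps([.46,-.02,.22],pose(0))
s=steps([.50,-.02,.07],pose(0,55),start=s)
s=steps([.50,-.02,.039],pose(0,55),start=s)
print(observe()['grip_width'],observe()['position'])"
```

```text
9 rows
[-10.7, 29.5, 3.0, 0.0, -0.0, -9.37]
[-15.3, 27.3, 3.0, 0.0, -0.0, -9.37]
[-19.6, 24.5, 3.0, 0.0, -0.0, -9.37]
[-23.3, 21.0, 3.0, 0.0, -0.0, -9.37]
[-26.4, 16.9, 3.0, 0.0, -0.0, -9.37]
[-28.8, 12.4, 3.0, 0.0, -0.0, -9.37]
[-30.4, 7.5, 3.0, 0.0, -0.0, -9.37]
[-31.2, 2.5, 3.0, 0.0, -0.0, -9.37]
[-31.2, -2.7, 3.0, 0.0, -0.0, -9.37]
6 rows
[0.0, 6.7, 25.0, -9.17, 0.0, 0.0]
[0.0, 2.6, 25.7, -9.17, 0.0, 0.0]
[0.0, -1.5, 25.8, -9.17, 0.0, 0.0]
[0.0, -5.6, 25.3, -9.17, 0.0, 0.0]
[0.0, -9.6, 24.0, -9.17, 0.0, 0.0]
[0.0, -13.3, 22.2, -9.17, 0.0, 0.0]
1 rows
[0.0, -25.4, 17.8, 0.0, 0.0, 0.0]
0.01118565288512173 [0.52943591 0.25329622 0.2468838 ]
```

>>> {"op": "arm_command", "data": {
  "plan": [
    [-11, 29, 3, 0, 0, -9.4, 1],
    [-15, 27, 3, 0, 0, -9.4, 1],
    [-20, 25, 3, 0, 0, -9.4, 1],
    [-23, 21, 3, 0, 0, -9.4, 1],
    [-26, 17, 3, 0, 0, -9.4, 1],
    [-29, 12, 3, 0, 0, -9.4, 1],
    [-30, 8, 3, 0, 0, -9.3, 1],
    [-31, 3, 3, 0, 0, -9.3, 1],
    [-31, -3, 3, 0, 0, -9.3, 1],
    [0, 7, 25, -9.2, 0, 0, 1],
    [0, 3, 26, -9.2, 0, 0, 1],
    [0, -2, 26, -9.2, 0, 0, 1],
    [0, -6, 25, -9.2, 0, 0, 1],
    [0, -10, 24, -9.1, 0, 0, 1],
    [0, -13, 22, -9.1, 0, 0, 1],
    [0, 0, 0, 0, 0, 0, 1],
    [0, 0, 0, 0, 0, 0, 1]
  ]
}}

```text
time_s: 8.35
position: [0.4902, 0.019, 0.1273]
orientation: [1.876, 1.969, 0.713]
wrist_force: [0.1, -0.2, -1.3]
grip_width: 0.0107
grip_force: 51.0
```

Run:
```python
from h import *
s=observe(); R=Ro.from_rotvec(s["orientation"]).as_matrix(); print(s["time_s"],s["position"],R.round(3).tolist(),s["wrist_force"])
c=capture("scene"); save(c,"s2"); W=world(c)
for m in masks_of("board","scene")[:2]:
    p=W[m["pixels"]]; print(round(m["score"],2),m["box"],np.nanpercentile(p,2,0).round(3),np.nanpercentile(p,98,0).round(3))
f=c["frame"][120:330,130:410][:,:,::-1]; cv2.imwrite("pics/s2c.png",cv2.resize(f,None,fx=2.5,fy=2.5))
```

```text
8.35 [0.49020288 0.01902021 0.12730167] [[-0.08, 0.827, 0.557], [0.992, 0.008, 0.129], [0.102, 0.562, -0.821]] [ 0.11535731 -0.20291895 -1.31960505]
0.79 [254.9, 219.7, 35.4, 26.6] [0.481 0.007 0.085] [0.514 0.101 0.137]
```

View pics/s2c.png

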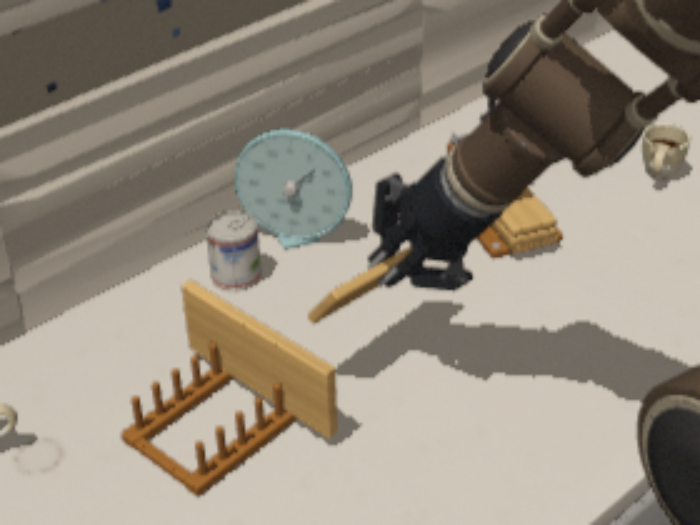

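The picture shows the board held tilted at crop (360,280), clear of the rack, with the big board still upright. The arm fell short of the commanded tilt, so I'll plan the rest from the measured pose.

```bash
python3 -c "
from h import *
s=steps([.50,-.02,.06],pose(0,55),n=5)
s=steps([.50,-.02,.038],pose(0,55),start=s,n=2)"
```

```text
5 rows
[-9.3, -6.1, 11.1, -4.15, -1.49, -0.17]
[-9.0, -6.9, 10.9, -4.15, -1.49, -0.17]
[-8.7, -7.7, 10.6, -4.15, -1.49, -0.17]
[-8.4, -8.5, 10.2, -4.15, -1.49, -0.17]
[-8.1, -9.3, 9.8, -4.15, -1.49, -0.17]
2 rows
[0.0, -9.0, 6.3, 0.0, 0.0, 0.0]
[0.0, -9.0, 6.3, 0.0, 0.0, 0.0]
```

>>> {"op": "arm_command", "data": {
  "plan": [
    [-9, -6, 11, -4.2, -1.5, -0.2, 1],
    [-9, -7, 11, -4.2, -1.5, -0.2, 1],
    [-9, -8, 11, -4.1, -1.5, -0.2, 1],
    [-8, -8, 10, -4.1, -1.5, -0.2, 1],
    [-8, -9, 10, -4.1, -1.5, -0.1, 1],
    [0, 0, 0, 0, 0, 0, 1],
    [0, -9, 6, 0, 0, 0, 1],
    [0, 0, 0, 0, 0, 0, 1]
  ]
}}

```text
time_s: 9.45
position: [0.493, 0.0194, 0.0799]
orientation: [1.758, 1.827, 0.864]
wrist_force: [-0.2, 0.0, -0.7]
grip_width: 0.0109
grip_force: 51.0
```

```bash
python3 -c "
from h import *
s=observe(); print(s['joints'].round(3),s['position']); print(Ro.from_rotvec(s['orientation']).as_matrix().round(3))"
```

```text
[-0.213  0.225  2.511  2.464  0.445 -2.655] [0.49297377 0.01940105 0.07994459]
[[-0.078  0.704  0.706]
 [ 0.992 -0.013  0.123]
 [ 0.096  0.71  -0.697]]
```

The forward tilt runs into the wrist singularity (j5 near 0, j4 flipping). I'll unwind to vertical and tilt the other way, where j5 has room.

```bash
python3 -c "
from h import *
s=steps([.54,.02,.22],pose(0),n=12)"
```

```text
12 rows
[0.9, 11.0, -5.4, 3.77, -0.58, 0.17]
[0.8, 10.7, -6.1, 3.77, -0.58, 0.17]
[0.8, 10.2, -6.8, 3.77, -0.58, 0.17]
[0.8, 9.8, -7.5, 3.77, -0.58, 0.17]
[0.7, 9.3, -8.1, 3.77, -0.58, 0.17]
[0.7, 8.7, -8.7, 3.77, -0.58, 0.17]
[0.6, 8.1, -9.2, 3.77, -0.58, 0.17]
[0.5, 7.5, -9.8, 3.77, -0.58, 0.17]
[0.4, 6.8, -10.2, 3.77, -0.58, 0.17]
[0.3, 6.1, -10.7, 3.77, -0.58, 0.17]
[0.3, 5.4, -11.1, 3.77, -0.58, 0.17]
[0.2, 4.7, -11.4, 3.77, -0.58, 0.17]
```

>>> {"op": "arm_command", "data": {
  "plan": [
    [1, 11, -6, 3.8, -0.6, 0.2, 1],
    [1, 11, -6, 3.8, -0.6, 0.2, 1],
    [1, 10, -7, 3.8, -0.6, 0.2, 1],
    [1, 10, -8, 3.8, -0.6, 0.2, 1],
    [1, 9, -8, 3.8, -0.6, 0.2, 1],
    [1, 9, -9, 3.8, -0.6, 0.2, 1],
    [1, 8, -9, 3.8, -0.6, 0.2, 1],
    [0, 8, -10, 3.8, -0.6, 0.2, 1],
    [0, 7, -10, 3.8, -0.6, 0.2, 1],
    [0, 6, -11, 3.8, -0.6, 0.1, 1],
    [0, 5, -11, 3.7, -0.6, 0.1, 1],
    [0, 5, -11, 3.7, -0.6, 0.1, 1],
    [0, 0, 0, 0, 0, 0, 1]
  ]
}}

```text
time_s: 11.08
position: [0.5171, 0.03, 0.1928]
orientation: [2.116, 2.202, 0.277]
wrist_force: [0.0, 1.1, -0.5]
grip_width: 0.011
grip_force: 51.0
```

```bash
python3 -c "
from h import *
s=observe(); print(s['joints'].round(3),s['position']); print(Ro.from_rotvec(s['orientation']).as_matrix().round(3))
s=steps([.45,-.01,.16],pose(0,-55),n=10)
s=steps([.42,-.01,.06],pose(0,-55),start=s,n=3)"
```

```text
[-0.079  0.077  2.058  0.124  0.837 -0.194] [0.51714335 0.02999347 0.1927987 ]
[[-0.046  0.983  0.178]
 [ 0.996  0.033  0.078]
 [ 0.071  0.181 -0.981]]
10 rows
[-3.9, -7.3, 1.7, 6.53, -0.29, 0.42]
[-3.9, -7.1, 2.5, 6.53, -0.29, 0.42]
[-4.0, -6.7, 3.4, 6.53, -0.29, 0.42]
[-4.0, -6.2, 4.1, 6.53, -0.29, 0.42]
[-4.0, -5.7, 4.8, 6.53, -0.29, 0.42]
[-4.0, -5.1, 5.4, 6.53, -0.29, 0.42]
[-4.1, -4.4, 6.0, 6.53, -0.29, 0.42]
[-4.1, -3.7, 6.5, 6.53, -0.29, 0.42]
[-4.0, -2.9, 6.9, 6.53, -0.29, 0.42]
[-4.0, -2.0, 7.2, 6.53, -0.29, 0.42]
3 rows
[0.0, 21.6, 27.3, 0.0, 0.0, 0.0]
[0.0, 21.6, 27.3, 0.0, 0.0, 0.0]
[0.0, 21.6, 27.3, 0.0, 0.0, 0.0]
```

Unwound (j4 is 0.12). Now the backward tilt.

>>> {"op": "arm_command", "data": {
  "plan": [
    [-4, -7, 2, 6.5, -0.3, 0.4, 1],
    [-4, -7, 3, 6.5, -0.3, 0.4, 1],
    [-4, -7, 3, 6.5, -0.3, 0.4, 1],
    [-4, -6, 4, 6.5, -0.3, 0.4, 1],
    [-4, -6, 5, 6.5, -0.3, 0.4, 1],
    [-4, -5, 5, 6.5, -0.3, 0.4, 1],
    [-4, -4, 6, 6.5, -0.3, 0.4, 1],
    [-4, -4, 6, 6.5, -0.3, 0.4, 1],
    [-4, -3, 7, 6.5, -0.3, 0.4, 1],
    [-4, -2, 7, 6.5, -0.3, 0.4, 1],
    [0, 22, 27, 0, 0, 0, 1],
    [0, 22, 27, 0, 0, 0, 1],
    [0, 0, 0, 0, 0, 0, 1]
  ]
}}

```text
time_s: 12.7
position: [0.4259, -0.0094, 0.0889]
orientation: [-1.635, -1.644, 0.86]
wrist_force: [0.6, 0.4, 0.6]
grip_width: 0.0109
grip_force: 50.9
```

```bash
python3 -c "
from h import *
s=observe(); print(s['joints'].round(3),s['position']); print(Ro.from_rotvec(s['orientation']).as_matrix().round(3))
s=steps([.42,-.01,.055],pose(0,-55),n=3)
s=steps([.42,-.01,.038],pose(0,-55),start=s,n=2)"
```

```text
[-0.078  0.759  1.624 -0.068  1.723 -0.058] [ 0.42587422 -0.00935584  0.08890705]
[[-0.005  0.569 -0.822]
 [ 1.     0.004 -0.003]
 [ 0.002 -0.822 -0.569]]
3 rows
[-0.2, 8.2, 8.0, -0.11, 0.06, 0.07]
[-0.2, 8.2, 8.1, -0.11, 0.06, 0.07]
[-0.2, 8.2, 8.1, -0.11, 0.06, 0.07]
2 rows
[0.0, 7.0, 4.9, 0.0, 0.0, 0.0]
[0.0, 7.0, 4.9, 0.0, 0.0, 0.0]
```

>>> {"op": "arm_command", "data": {
  "plan": [
    [0, 12, 8, 0, 0, 0, 1],
    [0, 12, 8, 0, 0, 0, 1],
    [0, 8, 6, 0, 0, 0, 1],
    [0, 5, 4, 0, 0, 0, 1],
    [0, 2, 1.5, 0, 0, 0, 1],
    [0, 0, 0, 0, 0, 0, 1]
  ]
}}

```text
time_s: 13.45
position: [0.4285, -0.009, 0.0431]
orientation: [-1.638, -1.648, 0.855]
wrist_force: [1.0, -0.2, -0.4]
grip_width: 0.0108
grip_force: 50.9
```

>>> {"op": "arm_command", "data": {
  "plan": [
    [0, 2, 1.5, 0, 0, 0, 1],
    [0, 2, 1.5, 0, 0, 0, 1],
    [0, 0, 0, 0, 0, 0, 1]
  ]
}}

```text
time_s: 13.82
position: [0.4282, -0.0089, 0.038]
orientation: [-1.638, -1.648, 0.855]
wrist_force: [0.0, -0.3, -1.3]
grip_width: 0.0107
grip_force: 50.9
```

>>> {"op": "arm_command", "data": {
  "plan": [
    [0, 1.6, 1.1, 0, 0, 0, 1],
    [0, 0, 0, 0, 0, 0, 0.45],
    [0, 0, 0, 0, 0, 0, 0.45],
    [0, 0, 0, 0, 0, 0, 0.45],
    [0, 0, 0, 0, 0, 0, 0.45]
  ]
}}

```text
time_s: 14.45
position: [0.4283, -0.0089, 0.0361]
orientation: [-1.638, -1.648, 0.855]
wrist_force: [0.3, 0.6, -0.3]
grip_width: 0.0236
grip_force: 0.2
```

Now I'll withdraw horizontally (world +x), so the board is lowered as the finger slides out from under it.

>>> {"op": "arm_command", "data": {
  "plan": [
    [0, 5.5, -8, 0, 0, 0, 0.45],
    [0, 5.5, -8, 0, 0, 0, 0.45],
    [0, 5.5, -8, 0, 0, 0, 0.45],
    [0, 5.5, -8, 0, 0, 0, 0.45],
    [0, 5.5, -8, 0, 0, 0, 0.45],
    [0, 5.5, -8, 0, 0, 0, 0.45],
    [0, 5, -9, 0, 0, 0, 0.45],
    [0, 0, 0, 0, 0, 0, 0.45]
  ]
}}

```text
time_s: 15.45
position: [0.4978, -0.0087, 0.0377]
orientation: [-1.639, -1.649, 0.855]
wrist_force: [-0.8, -0.3, 0.6]
grip_width: 0.023
grip_force: 0.0
```

Run:
```python
from h import *
s=observe(); print(s["time_s"],s["position"],s["wrist_force"])
for n in("top","scene"):
    c=capture(n); W=world(c)
    for m in masks_of("board",n)[:2]:
        p=W[m["pixels"]]; print(n,round(m["score"],2),m["box"],np.nanmedian(p,0).round(3),np.nanpercentile(p,2,0).round(3),np.nanpercentile(p,98,0).round(3))
f=c["frame"][150:330,180:420][:,:,::-1]; cv2.imwrite("pics/s3c.png",cv2.resize(f,None,fx=3,fy=3))
steps([.46,0,.22],pose(0))
```

```text
15.45 [ 0.49784364 -0.0086808   0.03773914] [-0.84177267 -0.25057183  0.63141337]
top 0.82 [261.6, 268.5, 18.4, 16.8] [ 0.414 -0.06   0.013] [ 0.387 -0.085  0.008] [ 0.442 -0.035  0.018]
top 0.48 [391.1, 234.9, 24.3, 25.5] [ 0.504 -0.476  0.038] [ 0.479 -0.502  0.028] [ 0.531 -0.432  0.059]
scene 0.62 [285.7, 249.6, 57.9, 41.7] [ 0.41  -0.003  0.012] [ 0.385 -0.084  0.003] [0.442 0.068 0.016]
6 rows
[1.6, -28.4, -12.4, -9.18, -0.0, 0.05]
[1.5, -26.0, -16.8, -9.18, -0.0, 0.05]
[1.5, -23.0, -20.7, -9.18, -0.0, 0.05]
[1.5, -19.4, -24.1, -9.18, -0.0, 0.05]
[1.5, -15.3, -26.9, -9.18, -0.0, 0.05]
[1.4, -10.8, -29.0, -9.18, -0.0, 0.05]
```

View pics/s3c.png

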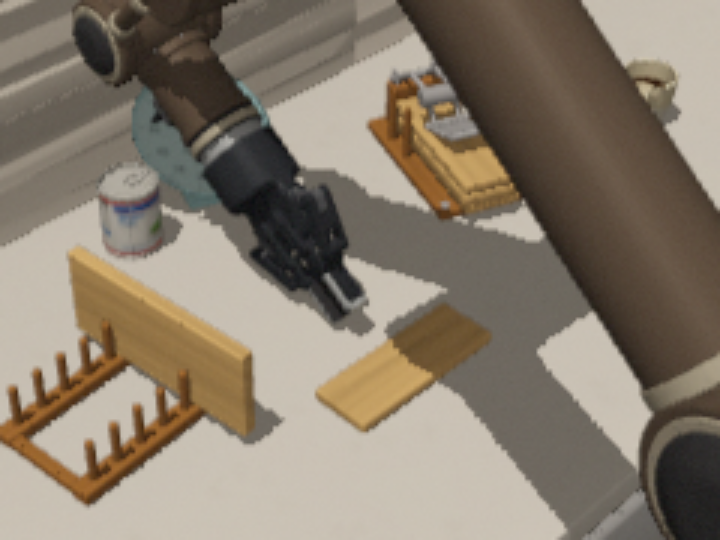

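The board lies flat on the worktop with the gripper off it, and the tin, dial and big board have not moved. Next I rise, look from above and regrip at the +y end.

>>> {"op": "arm_command", "data": {
  "plan": [
    [0, -28, -13, 0, 0, 0, -1],
    [0, -26, -17, -9.2, 0, 0, -1],
    [0, -27, -20, -9.2, 0, 0, -1],
    [-5, -25, -24, -9.2, 0, 0, -1],
    [-5, -24, -26, -9.2, 0, 0, -1],
    [-5, -22, -28, -9.2, 0, 0, -1],
    [-5, -16, -28, -9.2, 0, 0, -1],
    [-5, -10, 0, 0, 0, 0, -1],
    [0, 0, 0, 0, 0, 0, -1],
    [0, 0, 0, 0, 0, 0, -1]
  ]
}}

```text
time_s: 16.9
position: [0.4375, -0.0345, 0.2628]
orientation: [-2.214, -2.224, -0.004]
wrist_force: [-0.2, 0.0, -0.4]
grip_width: 0.0858
grip_force: 0.0
```

Run:
```python
from h import *
st=observe(); c=capture("wrist"); save(c,"w3"); W=world(c,st); print(st["time_s"],st["position"],st["joints"].round(2))
print(rect(W,.008,.016,(.36,.47,-.1,.09)))
for m in masks_of("board","wrist")[:2]:
    p=W[m["pixels"]]; print(round(m["score"],2),m["box"],np.nanmedian(p,0).round(3)); q=p[np.isfinite(p[:,0])&(p[:,2]>.007)]; print(cv2.minAreaRect((q[:,:2]*1000).astype(np.float32)),q[:,1].max())
```

```text
16.9 [ 0.43749688 -0.03446377  0.26280401] [-0.18 -0.07  2.04  0.    1.18 -0.19]
(8403, array([414.1,  -9.7]), array([ 57.6, 158.9]), 0.5, 'pca', np.float64(90.5), 'med', array([ 0.4146, -0.0031]), 'z', np.float64(0.0125))
0.57 [228.1, 83.4, 54.5, 151.2] [ 0.415 -0.003  0.012]
((414.185791015625, -9.716171264648438), (57.51167678833008, 158.7773895263672), 0.4894994795322418) 0.06972552782377248
0.29 [347.1, 308.0, 146.5, 112.0] [ 0.554 -0.203  0.013]
((552.5594482421875, -182.17242431640625), (68.81196594238281, 302.56353759765625), 40.14351272583008) -0.044353613717233877
```

View pics/w3.png

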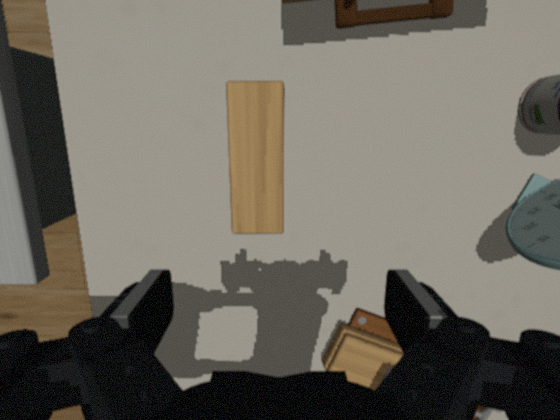

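The wrist view shows the board alone on bare worktop, pixels (228-284, 82-234), measuring 58 x 159 mm with its centre at (0.414, -0.010). I go down over its +y end, fingers at 66 mm.

>>> {"op": "arm_command", "data": {
  "plan": [
    [23, -6, 20, 0, 0, -0.2, -0.6],
    [23, -6, 30, 0, 0, 0, -0.6],
    [23, -6, 40, 0, 0, 0, -0.6],
    [23, -6, 40, 0, 0, 0, -0.6],
    [0, 0, 40, 0, 0, 0, -0.6],
    [0, 0, 30, 0, 0, 0, -0.6],
    [0, 0, 20, 0, 0, 0, -0.6],
    [0, 0, 9, 0, 0, 0, -0.6],
    [0, 0, 0, 0, 0, 0, -0.6],
    [0, 0, 0, 0, 0, 0, -0.6]
  ]
}}

```text
time_s: 18.25
position: [0.4143, 0.058, 0.0359]
orientation: [2.212, 2.23, 0.008]
wrist_force: [-0.2, 0.4, 0.2]
grip_width: 0.0681
grip_force: 0.0
```

>>> {"op": "arm_command", "data": {
  "plan": [
    [0, 0, 4, 0, 0, 0, -0.6],
    [0, 0, 4, 0, 0, 0, -0.6],
    [0, 0, 2, 0, 0, 0, -0.6],
    [0, 0, 0, 0, 0, 0, -0.6]
  ]
}}

```text
time_s: 18.75
position: [0.4133, 0.0579, 0.0253]
orientation: [-2.212, -2.23, -0.006]
wrist_force: [-0.6, -1.0, 0.7]
grip_width: 0.0681
grip_force: 0.0
```

>>> {"op": "arm_command", "data": {
  "plan": [
    [0, 0, 2, 0, 0, 0, -0.55],
    [0, 0, 1.5, 0, 0, 0, -0.55],
    [0, 0, 0, 0, 0, 0, -0.55],
    [0, 0, 0, 0, 0, 0, -0.55]
  ]
}}

```text
time_s: 19.25
position: [0.4136, 0.058, 0.022]
orientation: [2.212, 2.23, 0.007]
wrist_force: [1.3, -0.2, -0.0]
grip_width: 0.0664
grip_force: 0.0
```

>>> {"op": "arm_command", "data": {
  "plan": [
    [0, 0, 2, 0, 0, 0, -0.55],
    [0, 0, 2, 0, 0, 0, -0.55],
    [0, 0, 0, 0, 0, 0, -0.55]
  ]
}}

```text
time_s: 19.62
position: [0.4133, 0.058, 0.0177]
orientation: [-2.212, -2.23, -0.006]
wrist_force: [-0.3, 0.2, 0.1]
grip_width: 0.0663
grip_force: 0.0
```

>>> {"op": "arm_command", "data": {
  "plan": [
    [0, 0, -2, 0, 0, 0, -0.55],
    [0, 0, 0, 0, 0, 0, -0.2],
    [0, 0, 0, 0, 0, 0, 0.2],
    [0, 0, 0, 0, 0, 0, 1],
    [0, 0, 0, 0, 0, 0, 1],
    [0, 0, 0, 0, 0, 0, 1]
  ],
  "newtons": 60
}}

```text
time_s: 20.38
position: [0.414, 0.058, 0.0207]
orientation: [2.212, 2.23, 0.007]
wrist_force: [-1.2, -0.3, 6.1]
grip_width: 0.0564
grip_force: 63.8
```

Run:
```python
from fitp import *
W=np.load("w1.npy"); o=np.array([.5764,-.2499]); a=np.radians(-21.54); u=np.array([np.cos(a),np.sin(a)]); n=np.array([-u[1],u[0]])
s=(W[...,:2]-o)@u*1000; l=(W[...,:2]-o)@n*1000; z=W[...,2]*1000
def st(m,t): print(t,m.sum(), "s",np.nanpercentile(s[m],[5,50,95]).round(1),"l",np.nanpercentile(l[m],[2,50,98]).round(1))
for sx in(34,68):
    for sg in(1,-1):
        st((z>67)&(z<76)&(abs(s-sx)<12)&(sg*l>29)&(sg*l<46),(sx,sg))
st((z>55)&(z<72)&(s>-35)&(s<0)&(abs(l)<30),"lip")
b=(z>9)&(z<15)&(s>-70)&(abs(l)<60)
for lo in range(-64,20,14):
    k=b&(s>lo)&(s<lo+14); L=l[k]; print("base",lo,k.sum(),[np.percentile(L[L>0],95).round(1) if (L>0).sum()>5 else None, np.percentile(L[L<0],5).round(1) if (L<0).sum()>5 else None])
k0=(z>46)&(z<51)
for lo in range(-84,10,8):
    k=k0&(s>lo)&(s<lo+8)&(abs(l)<40)
    if k.sum()>5: print("pile",lo,k.sum(),np.percentile(l[k],[1,99]).round(1))
st(k0&(abs(l)<20)&(s<-60),"front")
print("frontmin",np.percentile(s[k0&(abs(l)<20)&(s<-40)],[.5,1,2]))
```

```text
(34, 1) 33 s [29.6 31.4 34.3] l [33.1 35.7 38.5]
(34, -1) 33 s [29.7 31.9 35.2] l [-40.9 -37.5 -35.2]
(68, 1) 28 s [63.  64.9 66.7] l [33.3 35.7 38.4]
(68, -1) 35 s [63.5 65.7 68.4] l [-40.3 -37.3 -34.7]
lip 1215 s [-31.4 -15.6  -1.5] l [-22.3  -0.8  19.8]
base -64 276 [np.float64(44.2), np.float64(-47.4)]
base -50 286 [np.float64(44.5), np.float64(-47.4)]
base -36 293 [np.float64(44.7), np.float64(-47.2)]
base -22 298 [np.float64(44.6), np.float64(-47.2)]
base -8 302 [np.float64(44.6), np.float64(-47.3)]
base 6 313 [np.float64(44.9), np.float64(-47.0)]
pile -84 175 [-28.2  27. ]
pile -76 352 [-28.2  27.9]
pile -68 358 [-28.3  28. ]
pile -60 357 [-28.1  27.7]
pile -52 363 [-27.9  27.8]
pile -44 376 [-28.3  28. ]
pile -36 204 [-28.3  28.4]
pile -28 74 [-28.2  28.5]
pile -20 81 [-28.5  28.7]
pile -12 81 [-28.8  28.6]
pile -4 85 [-28.6  28.4]
pile 4 91 [-28.4  28.9]
front 620 s [-79.2 -70.  -61. ] l [-19.1   0.2  19.2]
frontmin [-80.15274143 -79.89507586 -79.39929289]
```

The fit agrees with the given sizes: pile 57 mm wide, dowels at about ±37, base ±46, heading about -21.4°. Next I lift, turn and carry the board to the press front.

```bash
python3 -c "
from h import *
p,R=np.array(observe()['position']),Ro.from_rotvec(observe()['orientation']).as_matrix()
s=(p+[0,0,.12],R)
s=steps([.380,-.173,.14],pose(68.6),n=9,start=s)"
```

```text
9 rows
[-25.6, -4.0, -0.0, 0.03, -0.0, -7.57]
[-24.9, -7.3, -0.0, 0.03, -0.0, -7.57]
[-23.7, -10.5, -0.0, 0.03, -0.0, -7.57]
[-22.1, -13.6, 0.0, 0.03, -0.0, -7.57]
[-20.1, -16.4, 0.0, 0.03, -0.0, -7.57]
[-17.8, -18.9, 0.0, 0.03, -0.0, -7.57]
[-15.2, -21.1, 0.0, 0.03, -0.0, -7.57]
[-12.2, -22.9, 0.0, 0.03, -0.0, -7.57]
[-9.1, -24.3, 0.1, 0.03, -0.0, -7.57]
```

>>> {"op": "arm_command", "data": {
  "plan": [
    [0, 0, -15, 0, 0, 0, 1],
    [0, 0, -35, 0, 0, 0, 1],
    [0, 0, -40, 0, 0, 0, 1],
    [0, 0, -30, 0, 0, 0, 1],
    [-26, -4, 0, 0, 0, -7.6, 1],
    [-25, -7, 0, 0, 0, -7.6, 1],
    [-24, -10, 0, 0, 0, -7.6, 1],
    [-22, -14, 0, 0, 0, -7.6, 1],
    [-20, -16, 0, 0, 0, -7.6, 1],
    [-18, -19, 0, 0, 0, -7.6, 1],
    [-15, -21, 0, 0, 0, -7.6, 1],
    [-12, -23, 0, 0, 0, -7.5, 1],
    [-9, -24, 0, 0, 0, -7.5, 1],
    [0, 0, 0, 0, 0, 0, 1],
    [0, 0, 0, 0, 0, 0, 1]
  ]
}}

```text
time_s: 22.25
position: [0.3798, -0.1729, 0.1393]
orientation: [0.584, 3.085, 0.006]
wrist_force: [-0.2, 0.2, -1.9]
grip_width: 0.0562
grip_force: 64.1
```

Run:
```python
from h import *
st=observe(); print(st["time_s"],st["position"],st["joints"].round(2),st["grip_width"]); R=Ro.from_rotvec(st["orientation"]).as_matrix(); print(R.round(3), np.degrees(np.arctan2(R[1,1],R[0,1])))
c=capture("scene"); W=world(c)
f=c["frame"][130:280,220:420][:,:,::-1]; cv2.imwrite("pics/s4c.png",cv2.resize(f,None,fx=4,fy=4))
for m in masks_of("board","scene")[:2]:
    p=W[m["pixels"]]; print(round(m["score"],2),m["box"],np.nanmedian(p,0).round(3),np.nanpercentile(p,2,0).round(3),np.nanpercentile(p,98,0).round(3))
o=np.array([.5747,-.25]);a=np.radians(-21.4);u=np.array([np.cos(a),np.sin(a)])
for sx in(-138,):
    t=o+u*(sx-67.7)/1000; steps([t[0],t[1],.085],pose(68.6),n=3)
```

```text
22.25 [ 0.37975444 -0.17293044  0.13934332] [-0.53  0.06  2.19  0.01  0.89 -1.74] 0.05619033789638319
[[-0.931  0.366  0.003]
 [ 0.366  0.931  0.004]
 [-0.001  0.004 -1.   ]] 68.55965297746816
0.62 [335.1, 179.8, 46.0, 35.1] [ 0.406 -0.19   0.131] [ 0.366 -0.234  0.119] [ 0.526 -0.149  0.135]
3 rows
[-1.3, -0.4, 18.1, 0.08, 0.02, 0.02]
[-1.3, -0.4, 18.1, 0.08, 0.02, 0.02]
[-1.3, -0.3, 18.1, 0.08, 0.02, 0.02]
```

View pics/s4c.png

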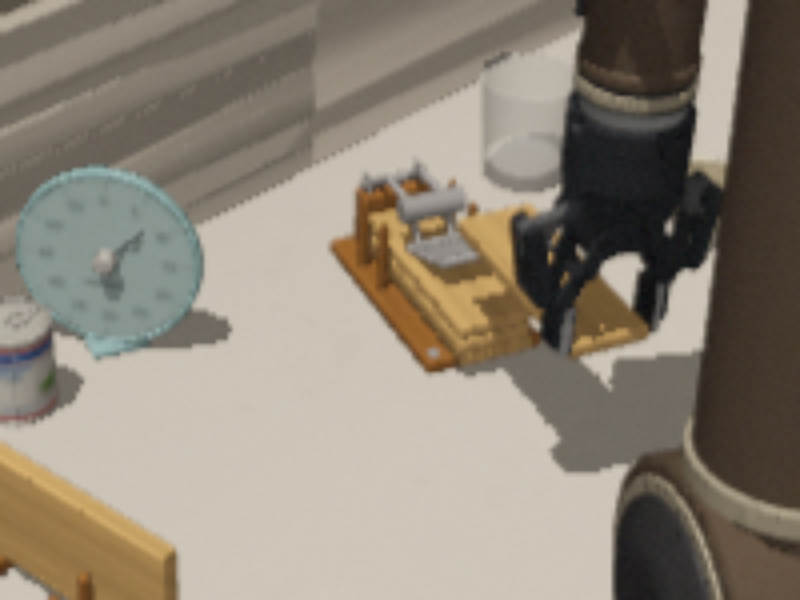

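The scene view shows the board held level by its end at crop (600,310), aimed at the press, with lip, dowels and pile undisturbed. I'll lower it onto the pile front.

>>> {"op": "arm_command", "data": {
  "plan": [
    [-1, 0, 20, 0, 0, 0, 1],
    [-1, 0, 20, 0, 0, 0, 1],
    [-1, -1, 15, 0, 0, 0, 1],
    [0, 0, 8, 0, 0, 0, 1],
    [0, 0, 4, 0, 0, 0, 1],
    [0, 0, 0, 0, 0, 0, 1],
    [0, 0, 2, 0, 0, 0, 1],
    [0, 0, 0, 0, 0, 0, 1]
  ]
}}

```text
time_s: 23.35
position: [0.3829, -0.1755, 0.0704]
orientation: [0.581, 3.084, 0.005]
wrist_force: [-0.9, -0.1, -1.8]
grip_width: 0.0561
grip_force: 64.2
```

>>> {"op": "arm_command", "data": {
  "plan": [
    [-10, 0.5, 0, 0, 0, 0, 1],
    [-12, 0, 0, 0, 0, 0, 1],
    [-10, 0, 0, 0, 0, 0, 1],
    [-6, 0, 0.5, 0, 0, 0, 1],
    [-4, 0, 0, 0, 0, 0, 1],
    [-4, 0, 0, 0, 0, 0, 1],
    [-4, 0, 0, 0, 0, 0, 1],
    [-4, 0, 0, 0, 0, 0, 1],
    [0, 0, 0, 0, 0, 0, 1]
  ]
}}

```text
time_s: 24.48
position: [0.433, -0.1944, 0.0696]
orientation: [0.581, 3.086, 0.006]
wrist_force: [-0.1, 1.8, -2.0]
grip_width: 0.0565
grip_force: 64.1
```

```bash
cat > chk.py <<'E'
from h import *
st=observe(); o=np.array([.5747,-.25]);a=np.radians(-21.4);u=np.array([np.cos(a),np.sin(a)]);n=np.array([-u[1],u[0]])
p=np.array(st["position"]); d=p[:2]-o; F=np.array(st["wrist_force"])
R=Ro.from_rotvec(st["orientation"]).as_matrix()
print(st["time_s"],"mid x",(d@u*1000+67.7).round(1),"lat",(d@n*1000).round(1),"z",p[2].round(4),"push",-(F[:2]@u).round(1),"Fz",F[2].round(1),"lat F",(F[:2]@n).round(1),"tq",np.round(st["wrist_torque"],2),"yaw",np.degrees(np.arctan2(R[1,1],R[0,1])).round(2),"pitch",np.degrees(R[2,:2]).round(2))
E
python3 chk.py
```

```text
24.475 mid x -84.5 lat 0.1 z 0.0696 push 0.8 Fz -2.0 lat F 1.6 tq [0.08 0.39 0.05] yaw 68.67 pitch [-0.06  0.22]
```

>>> {"op": "arm_command", "data": {
  "plan": [
    [-4, 0, 0, 0, 0, 0, 1],
    [-4, 0, 0, 0, 0, 0, 1],
    [-4, 0, 0, 0, 0, 0, 1],
    [-4, 0, 0, 0, 0, 0, 1],
    [-4, 0, 0, 0, 0, 0, 1],
    [-4, 0, 0, 0, 0, 0, 1],
    [0, 0, 0, 0, 0, 0, 1]
  ]
}}

```text
time_s: 25.35
position: [0.4568, -0.2038, 0.0701]
orientation: [0.581, 3.083, 0.004]
wrist_force: [-0.5, 0.5, -2.0]
grip_width: 0.0559
grip_force: 64.0
```

```bash
python3 chk.py
python3 - <<'E'
from h import *
c=capture("scene"); W=world(c); f=c["frame"][150:240,270:390][:,:,::-1]; cv2.imwrite("pics/s5c.png",cv2.resize(f,None,fx=6,fy=6,interpolation=cv2.INTER_CUBIC))
E
```

```text
25.35 mid x -59.0 lat -0.0 z 0.0701 push 0.6 Fz -2.0 lat F 0.3 tq [ 0.13  0.3  -0.03] yaw 68.67 pitch [-0.24  0.21]
```

View pics/s5c.png

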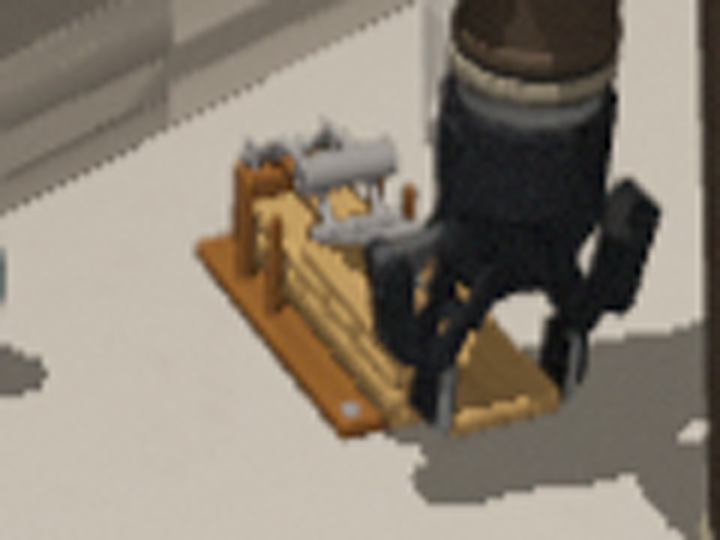

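The crop shows the arm's lip raised over the board at (380,225) and the board going in straight. I keep sliding.

>>> {"op": "arm_command", "data": {
  "plan": [
    [-5, 0, 0, 0, 0, 0, 1],
    [-5, 0, 0, 0, 0, 0, 1],
    [-5, 0, 0, 0, 0, 0, 1],
    [-5, 0, 0, 0, 0, 0, 1],
    [-5, 0, 0, 0, 0, 0, 1],
    [0, 0, 0, 0, 0, 0, 1]
  ]
}}

```text
time_s: 26.15
position: [0.48, -0.2129, 0.0701]
orientation: [0.581, 3.083, 0.004]
wrist_force: [1.3, -0.5, -2.6]
grip_width: 0.0559
grip_force: 64.0
```

```bash
python3 chk.py
```

```text
26.15 mid x -34.0 lat 0.0 z 0.0701 push -1.4 Fz -2.6 lat F 0.0 tq [-0.02  0.06 -0.02] yaw 68.67 pitch [-0.23  0.21]
```

>>> {"op": "arm_command", "data": {
  "plan": [
    [-5, 0, 0, 0, 0, 0, 1],
    [-5, 0, 0, 0, 0, 0, 1],
    [-5, 0, 0, 0, 0, 0, 1],
    [-5, 0, 0, 0, 0, 0, 1],
    [-4, 0, 0, 0, 0, 0, 1],
    [-3, 0, 0, 0, 0, 0, 1],
    [0, 0, 0, 0, 0, 0, 1]
  ]
}}

```text
time_s: 27.02
position: [0.5046, -0.2225, 0.07]
orientation: [0.581, 3.084, 0.005]
wrist_force: [0.9, 0.3, -2.9]
grip_width: 0.0563
grip_force: 64.0
```

```bash
python3 chk.py
```

```text
27.025 mid x -7.6 lat 0.1 z 0.07 push -0.8 Fz -2.9 lat F 0.6 tq [0.02 0.14 0.02] yaw 68.67 pitch [-0.17  0.21]
```

>>> {"op": "arm_command", "data": {
  "plan": [
    [-2, 0, 0, 0, 0, 0, 1],
    [-2, 0, 0, 0, 0, 0, 1],
    [-1.5, 0, 0, 0, 0, 0, 1],
    [0, 0, 0, 0, 0, 0, 1]
  ]
}}

```text
time_s: 27.52
position: [0.5094, -0.2243, 0.07]
orientation: [0.581, 3.085, 0.005]
wrist_force: [-0.2, 0.1, -1.7]
grip_width: 0.056
grip_force: 64.0
```

```bash
python3 chk.py
```

```text
27.525 mid x -2.5 lat 0.1 z 0.07 push 0.2 Fz -1.7 lat F -0.0 tq [ 0.08  0.25 -0.01] yaw 68.66 pitch [-0.12  0.22]
```

>>> {"op": "arm_command", "data": {
  "plan": [
    [-1, 0, 0, 0, 0, 0, 1],
    [-0.5, 0, 0, 0, 0, 0, 1],
    [0, 0, 0, 0, 0, 0, 1],
    [0, 0, 0, 0, 0, 0, 1]
  ]
}}

```text
time_s: 28.02
position: [0.5106, -0.2247, 0.0699]
orientation: [0.581, 3.085, 0.005]
wrist_force: [-0.8, 1.0, -2.2]
grip_width: 0.0562
grip_force: 64.0
```

```bash
python3 chk.py
```

```text
28.025 mid x -1.2 lat 0.1 z 0.0699 push 1.1 Fz -2.2 lat F 0.6 tq [ 0.14  0.29 -0.06] yaw 68.67 pitch [-0.11  0.22]
```

>>> {"op": "arm_command", "data": {
  "plan": [
    [-1, 0, 0, 0, 0, 0, 1],
    [0, 0, 0, 0, 0, 0, 1],
    [0, 0, 0, 0, 0, 0, 1]
  ]
}}

```text
time_s: 28.4
position: [0.5116, -0.2251, 0.07]
orientation: [0.581, 3.085, 0.005]
wrist_force: [-0.9, -0.4, -2.3]
grip_width: 0.0561
grip_force: 64.0
```

```bash
python3 chk.py
```

```text
28.4 mid x -0.2 lat 0.1 z 0.07 push 0.7 Fz -2.3 lat F -0.6 tq [ 0.11  0.27 -0.  ] yaw 68.66 pitch [-0.11  0.22]
```

>>> {"op": "arm_command", "data": {
  "plan": [
    [-1, 0, 0, 0, 0, 0, 1],
    [0, 0, 0, 0, 0, 0, 1],
    [0, 0, 0, 0, 0, 0, 1]
  ]
}}

```text
time_s: 28.78
position: [0.5125, -0.2255, 0.07]
orientation: [0.581, 3.085, 0.005]
wrist_force: [-1.2, 0.4, -2.6]
grip_width: 0.0561
grip_force: 64.0
```

```bash
python3 chk.py
```

```text
28.775 mid x 0.8 lat 0.1 z 0.07 push 1.2 Fz -2.6 lat F -0.0 tq [ 0.1   0.26 -0.02] yaw 68.67 pitch [-0.11  0.22]
```

>>> {"op": "arm_command", "data": {
  "plan": [
    [-1, 0, 0.5, 0, 0, 0, 1],
    [0, 0, 0, 0, 0, 0, 1],
    [0, 0, 0, 0, 0, 0, 1]
  ]
}}

```text
time_s: 29.15
position: [0.5127, -0.2256, 0.0692]
orientation: [0.581, 3.087, 0.006]
wrist_force: [-3.3, -0.9, -2.2]
grip_width: 0.0559
grip_force: 64.0
```

```bash
python3 chk.py
```

```text
29.15 mid x 1.0 lat 0.1 z 0.0692 push 2.7 Fz -2.2 lat F -2.1 tq [0.13 0.52 0.04] yaw 68.67 pitch [-0.01  0.22]
```

>>> {"op": "arm_command", "data": {
  "plan": [
    [-1, 0, 0, 0, 0, 0, 1],
    [0, 0, 0, 0, 0, 0, 1],
    [0, 0, 0, 0, 0, 0, 1]
  ]
}}

```text
time_s: 29.52
position: [0.5128, -0.2256, 0.0689]
orientation: [-0.581, -3.086, -0.007]
wrist_force: [-5.0, 0.7, -0.9]
grip_width: 0.0562
grip_force: 64.1
```

```bash
python3 chk.py
```

```text
29.525 mid x 1.1 lat 0.1 z 0.0689 push 5.0 Fz -0.9 lat F -1.1 tq [ 0.18  0.89 -0.05] yaw 68.68 pitch [0.11 0.22]
```

The position stopped at +1 mm and the push rose to 5 N, so the board is at the back stop. I'll ease back about 1 mm, settle it on the pile and let go.

>>> {"op": "arm_command", "data": {
  "plan": [
    [1.5, 0, 0, 0, 0, 0, 1],
    [1.2, 0, 0.3, 0, 0, 0, 1],
    [0, 0, 0, 0, 0, 0, 1],
    [0, 0, 0, 0, 0, 0, 1]
  ]
}}

```text
time_s: 30.02
position: [0.5126, -0.2255, 0.0695]
orientation: [0.581, 3.083, 0.005]
wrist_force: [-0.1, 0.5, -2.8]
grip_width: 0.0562
grip_force: 64.0
```

```bash
python3 chk.py
```

```text
30.025 mid x 1.0 lat 0.2 z 0.0695 push 0.3 Fz -2.8 lat F 0.4 tq [ 0.07  0.23 -0.01] yaw 68.66 pitch [-0.21  0.22]
```

>>> {"op": "arm_command", "data": {
  "plan": [
    [0.8, 0, 0.4, 0, 0, 0, 1],
    [0, 0, 0.4, 0, 0, 0, 1],
    [0, 0, 0, 0, 0, 0, 0.1],
    [0, 0, 0, 0, 0, 0, -0.35],
    [0, 0, 0, 0, 0, 0, -0.6],
    [0, 0, 0, 0, 0, 0, -0.8],
    [0, 0, 0, 0, 0, 0, -0.8],
    [0, 0, 0, 0, 0, 0, -0.8],
    [0, 0, -20, 0, 0, 0, -0.8],
    [0, 0, -50, 0, 0, 0, -0.8],
    [20, 0, -50, 0, 0, 0, -0.8],
    [20, 0, -50, 0, 0, 0, -0.8],
    [-10, 10, -40, 0, 0, 0, -0.8],
    [-25, 40, -10, 0, 0, 0, -0.8],
    [-25, 40, 0, 0, 0, 0, -0.8],
    [0, 0, 0, 0, 0, 0, -0.8],
    [0, 0, 0, 0, 0, 0, -0.8]
  ]
}}

```text
time_s: 32.15
position: [0.5611, -0.1489, 0.2881]
orientation: [0.58, 3.087, 0.005]
wrist_force: [0.3, 0.5, 0.7]
grip_width: 0.0772
grip_force: 0.0
```

Run:
```python
from fitp import *
st=observe(); print(st["time_s"],st["position"],st["wrist_force"])
for n in("top","scene","wrist"):
    st=observe(); c=capture(n); W=world(c,st); print(n)
    if n=="scene": cv2.imwrite("pics/s6c.png",cv2.resize(c["frame"][140:330,170:410][:,:,::-1],None,fx=3,fy=3))
    try: print(rect(W,.056,.064,(.48,.68,-.33,-.18))); fit(W,.0575,.0635)
    except Exception as e: print(e)
    for lab,lo,hi in(("top",57,63.5),("pile3",40,53)):
        o=np.array([.5747,-.25]);a=np.radians(-21.4);u=np.array([np.cos(a),np.sin(a)]);nn=np.array([-u[1],u[0]])
        s=(W[...,:2]-o)@u*1000;l=(W[...,:2]-o)@nn*1000;z=W[...,2]*1000
        k=(z>lo)&(z<hi)&(abs(l)<34)&(s>-95)&(s<-45)
        if k.sum()>20: print(lab,k.sum(),"front",np.percentile(s[k],[.5,2]).round(1),"lat",np.percentile(l[k],[1,99]).round(1),"z",np.median(z[k]).round(1))
    for t in("board","big_board","tin","dial","glass","cup"):
        if n=="top":
            m=masks_of(t,n)[:1]
            if m: p=W[m[0]["pixels"]]; print(t,round(m[0]["score"],2),np.nanmedian(p,0).round(3))
```

```text
32.15 [ 0.56105527 -0.14892711  0.28812986] [0.34715159 0.49501264 0.74230124]
top
(178, array([ 582.4, -258.6]), array([ 68.2, 180. ]), 67.5, 'pca', np.float64(140.0), 'med', array([ 0.5502, -0.2462]), 'z', np.float64(0.0607))
few []
heading -20.5 width nan front [ 0.501  -0.2243] origin [ 0.5759 -0.2523]
top 53 front [-79.  -78.5] lat [-27.9  29.6] z 60.5
board 0.44 [ 0.542 -0.217  0.061]
big_board 0.89 [0.529 0.149 0.094]
tin 0.6 [0.707 0.046 0.068]
dial 0.66 [ 0.722 -0.045  0.093]
glass 0.98 [ 0.669 -0.457  0.042]
cup 0.75 [ 0.503 -0.477  0.037]
scene
(532, array([ 582.5, -255.9]), array([ 79.4, 180.6]), 71.3, 'pca', np.float64(163.0), 'med', array([ 0.5599, -0.2423]), 'z', np.float64(0.0606))
few [0.054  0.0472 0.0466 0.0484 0.0506]
heading -20.5 width 0.0484 front [ 0.4995 -0.2238] origin [ 0.5745 -0.2518]
top 143 front [-80.4 -79.9] lat [-27.   29.2] z 60.5
pile3 81 front [-81.3 -81. ] lat [-28.5  30. ] z 45.8
wrist
(5287, array([ 585.2, -253. ]), array([ 80.4, 178.3]), 68.7, 'pca', np.float64(163.7), 'med', array([ 0.5449, -0.2373]), 'z', np.float64(0.0605))
heading -21.35 width 0.0545 front [ 0.5026 -0.2199] origin [ 0.5771 -0.249 ]
top 1959 front [-78.2 -78.1] lat [-26.4  29.7] z 60.4
pile3 114 front [-78.6 -78.6] lat [-23.5  30.5] z 46.7
  return _methods._mean(a, axis=axis, dtype=dtype,
  ret = ret.dtype.type(ret / rcount)
```

View pics/s6c.png

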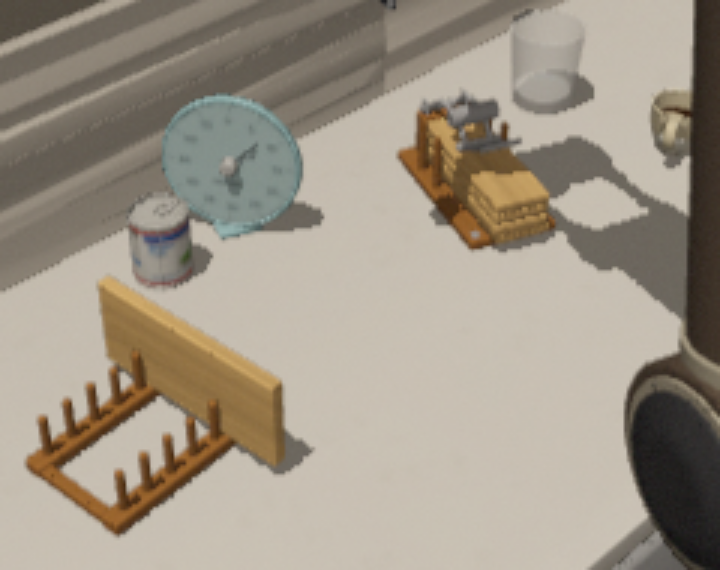

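The picture shows the board square on the pile under the arm, front ends flush at crop (515,200), top at 60.5 mm and heading -21.35°. The big board and the other things are where they were, so I'm handing it in.

```bash
python3 -c "
from h import *
print(finish_job())"
```

```text
the job is handed in; nothing more can be done
None
```

I handed the job in: the small board was laid flat on the worktop and released, then regripped by one end and slid under the lip. It now lies square on the pile, front ends flush to about 1 mm and under the arm, and nothing else was disturbed. It took about 32 s of the 64 s allowed.

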